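# Stir the bead sample, dip the gauge rod in the guide tube and hold it level to read

### The arm

A 7-joint arm with a two-finger parallel gripper is mounted at the origin on the work surface. World frame = base frame: x ahead of the robot, y to its left, z up, the work surface at z = 0. Lengths are in m, angles in rad, forces in N, time in s.
With the tool pointing down it reaches from about 0.425 to 0.925 m from the base axis. Payload 6.8 kg.
Tool frame: the origin (TCP) lies at the very end of the fingers, on their centre line; the grasp point (between the pads) lies bot.tcp_to_grasp behind it (bot.tcp_to_grasp is the distance from the TCP to the grasp point, in m); z points along the fingers, y is the line along which they close (so a half turn about z gives the same grasp; the last joint's range is limited). The gripper opens to 85 mm and grips with 20 to 120 N. Pads are 22 mm wide; open, the fingers measure 114 mm over their backs; the gripper's body (76 mm by 85 mm) begins 54 mm behind the grasp point. The pads swing forward as they close: fully open they stand 13 mm farther back than shut.
Start: joints at [1.241, 0.477, 0.022, 1.555, -0.011, 1.109, -0.083], TCP at [0.148, -0.658, 0.231] pointing down, gripper open.
Joint ranges: [-2.96, 2.96], [-0.34, 2.1], [-1.41, 1.46], [0.24, 2.44], [-1.37, 4.51], [0.17, 1.92], [-2.96, 2.96]. Speed limits (rad/s): [2.39, 2.39, 3.14, 3.14, 3.14, 3.14, 3.14].

### API

Orientations are given as a unit quaternion [w, x, y, z].
In Python, from station import bot gives the robot as it stands.
- The arm moves only by the tool servo_tool, never from a script. Its argument "motion" is a list that holds one entry, the list of rows, each a list of 7 numbers: the shift along the tool's x, y, z in m, then the turn, a rotation vector about the tool's x, y, z in units of 5 degrees (1.0 is 5 degrees), then the opening, from 0 (shut) to 1 (fully open). A call has 1 to 20 rows; each row is the pose to reach, as a shift and turn from the pose commanded when the call began, along the tool's axes at that moment; what a row does not reach only later rows make up. A row lasts 1/12 s, in which the tool goes at most 41.7 mm and 7.16 degrees, less where a joint would pass 70% of its speed; a pose out of reach is approached as far as the arm can. A call with a gripper value outside its range is refused whole. The fingers move at their own pace and stop on an object; "grip_force" is the grip in N (left out, the last holds). Time passes only in rows, so rows that repeat a pose let the fingers close. It gives the time, the measured TCP pose, the force, the opening and the grip force at its end, in the units of the state.
- bot.get_obs(): the state, without advancing time (a new reading comes with each control period).
- bot.read_camera(name): name is "side" or "top" or "wrist"; returns a dict with "img" (384x512x3 uint8, red, green, blue), "K" (3x3 intrinsics, pixels), "pose" (4x4, takes a point from camera to world coordinates). Camera axes: x right, y down, z forward; pixel columns grow to the right and rows downward; lengths in m; the calibration is good to about 2 mm. A picture is of the moment at which its call begins. There is no depth.
- bot.hand_in(): hands the job in; it is judged then, once.
The state is a dict: "t": time; "q": joint angles; "joint_vel": joint speeds; "joint_torque": joint torques, N m; "eef_pos": TCP position; "tool_rot": TCP orientation; "contact_force": force on the tool from outside, world axes, zero at the start; "torque": the same for the moment, N m; "gripper_width": opening from 0.0 (shut) to 1.0 (fully open); "grasp_force": force on a finger pad.
Only numpy, scipy, OpenCV 4.12 (cv2) and the standard library are available. Lean on these libraries where they do the work, as an engineer would, in place of code of your own. Each camera call takes 0.05 s, during which the arm holds its last target. There are 200 camera calls.

### The job

Take the gauge rod from its rest and stir the beads in the dish with its tip until most of them have clearly shifted, by about a bead's width, spilling none. Then slide the rod gently into the guide tube until its collar stops on the mouth, pause there a moment, draw it right out and hold it up level, well above the bench (the rod horizontal, tip some 25 cm up), so that the tip can be read. Finish while still holding it like that, in the gripper alone, and leave the bottle, the jar and the weighing pan alone.

Things in the scene. Friction and masses are not known exactly. Their poses are not given: they have to be found in the camera images.
- gauge: Steel rod 10 mm thick, 120 mm long, tapered tip; behind it a round collar 32 mm across, 8 mm thick, then a black handle 70 mm long, 16 mm thick along y, 26 mm along z; 0.13 kg. Origin on the axis at the collar's front face, x along the rod to the tip. Starts in the rest's trough, sloping 45 degrees, tip down towards the rest's +x, handle up and free; lift it straight up.
- gauge_tip (a point): End of the gauge rod's tip, on its axis, 120 mm in front of the collar.
- gauge_grip (a point): Middle of the gauge's handle, on its axis, 43 mm behind the collar's front face; between its two flat sides, 16 mm apart along the gauge's y.
- rest: Grey plastic rest, fixed to the bench: foot 120 x 90 mm, with an open trough 90 mm long sloping down at 45 degrees towards its +x; the trough is 14 mm wide inside and 125 mm high at its upper end. Origin at the middle of the foot's underside, z up.
- station: White base plate, 160 x 310 x 12 mm, fixed to the bench. It carries a shallow round steel dish at y = -70 mm and the sloping guide tube at y = +85 mm. Origin at the middle of its underside, z up.
- dish_in (a point): Centre of the dish's inner floor, 16 mm above the bench. The dish is 140 mm across inside, its rim 33 mm above this floor.
- guide_tube: Aluminium tube on the station, 28 mm across, bore 15 mm, 126 mm deep, closed bottom: the rod goes in its whole 120 mm, then the collar stops on the mouth. Origin at the mouth's centre, 120 mm above the bench; z points out of the mouth along the axis, up at 45 degrees and back towards the station's -x. The tube slopes down towards the station's +x.
- bead0: One of five loose white ceramic beads standing on end in the dish: a short cylinder 20 mm across, 16 mm high, 19 g; they start in a ring of about 34 mm radius around the dish's centre, none at the centre. Origin at the centre of its underside.
- bead1: One of five loose white ceramic beads standing on end in the dish: a short cylinder 20 mm across, 16 mm high, 19 g; they start in a ring of about 34 mm radius around the dish's centre, none at the centre. Origin at the centre of its underside.
- bead2: One of five loose white ceramic beads standing on end in the dish: a short cylinder 20 mm across, 16 mm high, 19 g; they start in a ring of about 34 mm radius around the dish's centre, none at the centre. Origin at the centre of its underside.
- bead3: One of five loose white ceramic beads standing on end in the dish: a short cylinder 20 mm across, 16 mm high, 19 g; they start in a ring of about 34 mm radius around the dish's centre, none at the centre. Origin at the centre of its underside.
- bead4: One of five loose white ceramic beads standing on end in the dish: a short cylinder 20 mm across, 16 mm high, 19 g; they start in a ring of about 34 mm radius around the dish's centre, none at the centre. Origin at the centre of its underside.
- reagent_bottle: Amber glass bottle, 68 mm across, 150 mm high, a bystander. Origin under its centre.
- sample_jar: White lidded jar, 56 mm across, 65 mm high, a bystander. Origin under its centre.
- weigh_pan: Flat steel weighing pan, 90 mm across, 20 mm high, a bystander. Origin under its centre.
There are look-alikes about, which are no part of the job. What is shaped like the bead2 but orange or pink is not meant. What is shaped like the bead0 but pink is not meant.

How it is judged:
By the outcome, as a careful person would: the job done as asked, in the order asked, and still so for the second after the job is handed in, while the arm keeps its last pose, push and grip.
It also fails if it takes over 72 s, if anything falls off the work surface, if the arm or the gripper's body presses on something with over 40 N, if the wrist force passes 120 N, or if a joint passes its speed limit or range.

## Working session

There is one attempt and no reset: what is moved stays moved. The work goes in short steps, Python scripts to look and compute and a tool call to move; the robot and the scene stay as the last step left them, time stands still between calls to the robot, and variables do not carry over. Pictures are saved under pics/ and viewed, at most 10 in all, crops included, and the job is handed in when it is done.

Besides the shell and the picture viewer there is one more tool, called after "Request:" as name([rows], argument=value, ...), one row to a line, values as JSON. servo_tool: Moves the arm, as the interface text tells. Its arguments: {"type":"object","properties":{"motion":{"type":"array"},"grip_force":{"type":"number"}},"required":["motion"]}

```bash
ls; mkdir -p pics; python3 - <<'E'
from station import bot
import cv2,numpy as np
o=bot.get_obs();print({k:np.round(v,4).tolist() for k,v in o.items()},bot.tcp_to_grasp)
for n in("top","side"):
    c=bot.read_camera(n);cv2.imwrite(f"pics/{n}0.png",c["img"][:,:,::-1]);np.savez(f"pics/{n}0.npz",**c)
    print(n,np.round(c["K"],1).tolist(),np.round(c["pose"],3).tolist())
a=cv2.imread("pics/top0.png")
E
```

```text
pics
{'t': 0.0, 'q': [1.2409, 0.4778, 0.0224, 1.5565, -0.0115, 1.1093, -0.0831], 'joint_vel': [-0.0007, 0.0017, -0.0, -0.0002, 0.0013, -0.0002, 0.0008], 'joint_torque': [-0.0007, -59.6454, 1.6078, -28.1197, 0.0124, 0.0094, -0.0], 'eef_pos': [0.1483, -0.6579, 0.2303], 'tool_rot': [-0.0009, 0.9939, 0.1107, -0.0002], 'contact_force': [0.5942, 0.3445, -0.0348], 'torque': [0.0466, -0.0018, 0.0084], 'grasp_force': 0.0, 'gripper_width': 1.0007} 0.0187
top [[499.5, 0.0, 246.1], [0.0, 499.5, 192.6], [0.0, 0.0, 1.0]] [[0.036, -0.979, 0.202, 0.337], [-0.999, -0.034, 0.013, -0.051], [-0.005, -0.203, -0.979, 1.33], [0.0, 0.0, 0.0, 1.0]]
side [[499.0, 0.0, 265.3], [0.0, 499.0, 192.4], [0.0, 0.0, 1.0]] [[0.942, -0.223, 0.25, 0.351], [-0.334, -0.583, 0.74, -0.774], [-0.019, -0.781, -0.624, 0.726], [0.0, 0.0, 0.0, 1.0]]
```

View pics/top0.png

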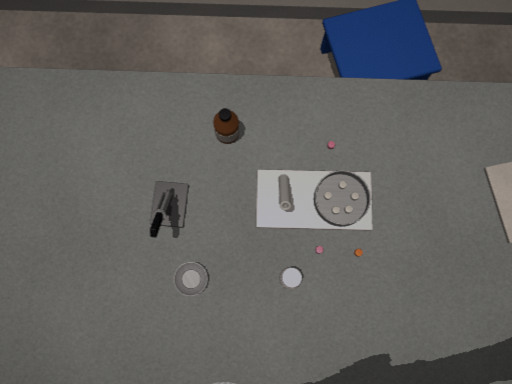

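View pics/side0.png

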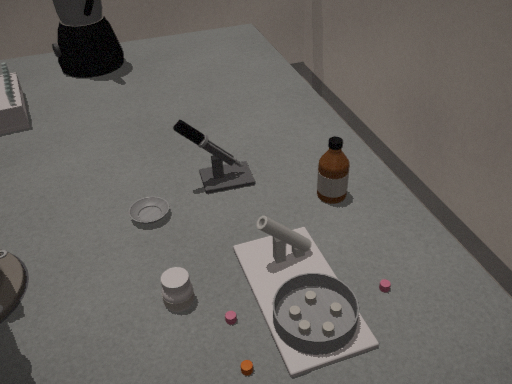

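Top view: rest with gauge at (168,205), tube at (285,192), dish at (342,199), pan at (191,279), jar at (291,278), bottle at (227,128). Side view: gauge handle at (190,133), tube mouth at (263,222), dish at (315,312). I'll enlarge both for measuring.

```bash
python3 - <<'E'
import cv2
a=cv2.imread("pics/top0.png")[160:245,140:380]
b=cv2.imread("pics/side0.png")[110:270,165:325]
cv2.imwrite("pics/topz.png",cv2.resize(a,None,fx=3.3333,fy=3.3333,interpolation=cv2.INTER_CUBIC))
cv2.imwrite("pics/sidez.png",cv2.resize(b,None,fx=3.75,fy=3.75,interpolation=cv2.INTER_CUBIC))
E
```

```text
(no output)
```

View pics/topz.png

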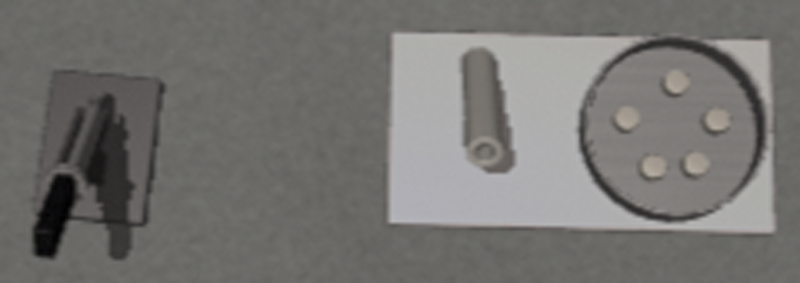

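View pics/sidez.png

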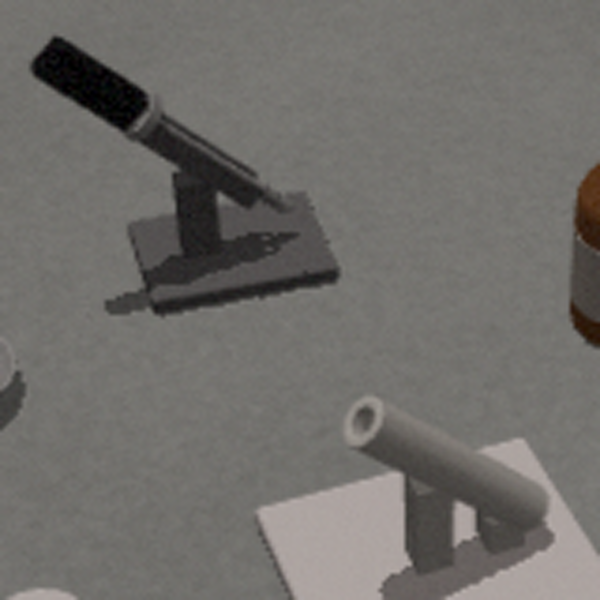

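```bash
cat > h.py <<'E'
import numpy as np
from scipy.optimize import least_squares
from scipy.spatial.transform import Rotation as R
C={n:np.load(f"pics/{n}0.npz") for n in("top","side")}
def proj(c,p):
    T=np.linalg.inv(c["pose"]);q=np.atleast_2d(p)@T[:3,:3].T+T[:3,3];q=q@c["K"].T;return q[:,:2]/q[:,2:]
tz=lambda p:np.atleast_2d(p)*0.3+[140,160]
sz=lambda p:np.atleast_2d(p)/3.75+[165,110]
def planar(v):return R.from_euler("z",v[2]),np.array([v[0],v[1],0])
E
python3 - <<'E'
from h import *
# station
Sc=np.array([[.08,.155,.012],[.08,-.155,.012],[-.08,-.155,.012],[-.08,.155,.012],[0,.085,.12]]);Sc[4,0]=0
t=tz([[391,33],[769,40],[775,232],[387,223],[486,151]])
s=sz([[364,422],[522,440],[257,512]])
def f(v):
    r,o=planar(v);P=Sc.copy();P[4,0]=v[3];P=r.apply(P)+o
    return np.r_[(proj(C["top"],P)-t).ravel(),(proj(C["side"],P[[4,0,3]])-s).ravel()]
v=least_squares(f,[.35,-.15,0,-.04]).x;print("station",v.round(4),f(v).round(1))
r,o=planar(v);print("mouth",r.apply([v[3],.085,.12])+o,"dish",r.apply([0,-.07,.016])+o)
# beads at z=.032
c=C["top"]
for p in tz([[676,82],[626,119],[716,120],[653,167],[696,164]]):
    d=c["pose"][:3,:3]@np.linalg.inv(c["K"])@np.r_[p,1];k=(.032-c["pose"][2,3])/d[2];print("bead",(c["pose"][:3,3]+k*d).round(4))
# gauge
G=np.array([[-.078,0,0],[-.004,0,0],[.12,0,0]])
t2=tz([[45,240],[64,172],[108,97]]);s2=sz([[47,55],[146,113],[290,210]])
def g(v):
    P=R.from_euler("zy",[v[3],v[4]]).apply(G)+v[:3]
    return np.r_[(proj(C["top"],P)-t2).ravel(),(proj(C["side"],P)-s2).ravel()]
v=least_squares(g,[.3,.15,.12,0,.78]).x;print("gauge",v.round(4),g(v).round(1))
# rest
F=np.array([[.06,.045,0],[.06,-.045,0],[-.06,-.045,0],[-.06,.045,0]])
t3=tz([[53,71],[163,80],[148,225]]);s3=sz([[305,193],[338,268],[153,305],[128,222]])
def k(v):
    r,o=planar(v);P=r.apply(F)+o+[0,0,v[3]]
    return np.r_[(proj(C["top"],P[:3])-t3).ravel(),(proj(C["side"],P)-s3).ravel()]
v=least_squares(k,[.3,.15,0,.01]).x;print("rest",v.round(4),k(v).round(1))
E
```

```text
station [ 0.5984 -0.2195  0.0122 -0.0383] [ 0.4 -1.   1.1 -0.6  0.9  0.4  0.4  0.4  0.1 -0.1 -0.2 -0.3  0.2 -1.4
 -1.5 -1.1]
mouth [ 0.55914159 -0.13498413  0.12      ] dish [ 0.59929806 -0.28950509  0.016     ]
bead [ 0.6362 -0.2911  0.032 ]
bead [ 0.6046 -0.2513  0.032 ]
bead [ 0.6063 -0.3227  0.032 ]
bead [ 0.5667 -0.2727  0.032 ]
bead [ 0.5703 -0.3066  0.032 ]
gauge [ 0.5301  0.1725  0.1148 -0.0594  0.807 ] [-0.4 -0.4  1.3  2.1 -1.1 -1.5  0.3 -1.2 -0.3  0.6  0.3  0.8]
rest [ 0.5722  0.1691 -0.0562  0.0101] [ 0.3 -0.7  0.2 -0.5 -0.5 -0.2 -0.5 -0.5  0.3  0.4 -0.3  0.1 -0.7  0.4]
```

```bash
cat >> h.py <<'E'
def TR(o):q=o["tool_rot"];return R.from_quat([q[1],q[2],q[3],q[0]])
def rel(o,p,r=None,quiet=False):
    T=TR(o);s=T.inv().apply(np.array(p)-o["eef_pos"]);w=np.zeros(3) if r is None else (T.inv()*r).as_rotvec()/np.radians(5)
    print(np.round(s,4).tolist(),np.round(w,2).tolist())
def tool(x,z): # tool x, z in world
    z=np.array(z)/np.linalg.norm(z);x=np.array(x)-np.dot(x,z)*z;x/=np.linalg.norm(x);return R.from_matrix(np.c_[x,np.cross(z,x),z])
E
python3 - <<'E'
from h import *
from station import bot
print([a for a in dir(bot) if a[0]!="_"])
o=bot.get_obs();r=tool([np.cos(-.057),np.sin(-.057),0],[0,0,-1])
rel(o,[.48,-.35,.32],r);rel(o,[.5,-.05,.32],r);rel(o,[.5,.174,.27],r)
E
```

```text
['PlanningError', 'get_obs', 'hand_in', 'read_camera', 'tcp_to_grasp']
[0.3913, -0.2276, -0.0893] [-0.02, 0.0, 3.19]
[0.4768, -0.5159, -0.0888] [-0.02, 0.0, 3.19]
[0.526, -0.7343, -0.0384] [-0.02, 0.0, 3.19]
```

Request:
servo_tool([
  [[0.391,-0.228,-0.09,0,0,3.2,1],[0.391,-0.228,-0.09,0,0,3.2,1],[0.391,-0.228,-0.09,0,0,3.2,1],[0.391,-0.228,-0.09,0,0,3.2,1],[0.391,-0.228,-0.09,0,0,3.2,1],[0.391,-0.228,-0.09,0,0,3.2,1],[0.391,-0.228,-0.09,0,0,3.2,1],[0.391,-0.228,-0.09,0,0,3.2,1],[0.391,-0.228,-0.09,0,0,3.2,1],[0.391,-0.228,-0.09,0,0,3.2,1],[0.477,-0.516,-0.09,0,0,3.2,1],[0.477,-0.516,-0.09,0,0,3.2,1],[0.477,-0.516,-0.09,0,0,3.2,1],[0.477,-0.516,-0.09,0,0,3.2,1],[0.477,-0.516,-0.09,0,0,3.2,1],[0.477,-0.516,-0.09,0,0,3.2,1],[0.477,-0.516,-0.09,0,0,3.2,1],[0.526,-0.734,-0.06,0,0,3.2,1],[0.526,-0.734,-0.06,0,0,3.2,1],[0.526,-0.734,-0.06,0,0,3.2,1]],
])

```text
t: 1.77
eef_pos: [0.4961, 0.034, 0.3065]
tool_rot: [0.0, 1.0, -0.029, 0.0]
contact_force: [-0.1, -0.4, -0.1]
gripper_width: 1.004
grasp_force: 0.0
```

Request:
servo_tool([
  [[-0.004,-0.14,0.04,0,0,0,1],[-0.004,-0.14,0.04,0,0,0,1],[-0.004,-0.14,0.04,0,0,0,1],[-0.004,-0.14,0.04,0,0,0,1],[-0.004,-0.14,0.04,0,0,0,1],[-0.004,-0.14,0.04,0,0,0,1]],
])

```text
t: 2.27
eef_pos: [0.5, 0.173, 0.2659]
tool_rot: [0.0, 1.0, -0.027, -0.001]
contact_force: [-0.7, -0.2, 0.4]
gripper_width: 1.0
grasp_force: 0.0
```

```bash
python3 - <<'E'
from h import *
from station import bot
import cv2
o=bot.get_obs();c=bot.read_camera("wrist");np.savez("pics/wrist1.npz",**c)
print(o["eef_pos"],o["tool_rot"],np.round(c["pose"],3).tolist())
im=c["img"][:,:,::-1].copy()
G=np.array([.5301,.1725,.1148]);a=R.from_euler("zy",[-.057,np.pi/4])
P=a.apply([[-.078,0,0],[-.043,0,0],[-.004,0,0],[.12,0,0]])+G;print(P.round(4))
for p in proj(c,P):cv2.circle(im,tuple(int(x) for x in p),2,(0,255,0),-1)
cv2.imwrite("pics/w1.png",im)
E
```

```text
[0.50003462 0.17304426 0.26591372] [ 2.04396301e-04  9.99627141e-01 -2.72910959e-02 -8.55840279e-04] [[-0.055, -0.958, -0.283, 0.572], [-0.998, 0.053, 0.016, 0.17], [-0.0, 0.284, -0.959, 0.407], [0.0, 0.0, 0.0, 1.0]]
[[0.475  0.1769 0.1699]
 [0.4997 0.1749 0.1452]
 [0.5273 0.1727 0.1176]
 [0.6148 0.1657 0.0301]]
```

View pics/w1.png

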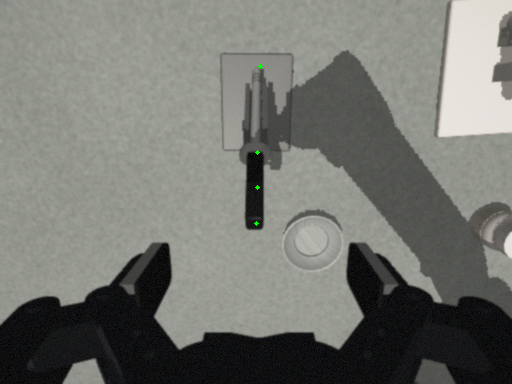

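Wrist view: the projected gauge axis lies on the handle (255,190), collar (256,152), within about 1 px. Descending.

Request:
servo_tool([
  [[0,-0.0025,0.04,0,0,0,1],[0,-0.0025,0.075,0,0,0,1],[0,-0.0025,0.105,0,0,0,1],[0,-0.0025,0.125,0,0,0,1],[0,-0.0025,0.138,0,0,0,1],[0,-0.0025,0.138,0,0,0,1],[0,-0.0025,0.138,0,0,0,0.5],[0,-0.0025,0.138,0,0,0,0.3],[0,-0.0025,0.138,0,0,0,0.2],[0,-0.0025,0.138,0,0,0,0.1],[0,-0.0025,0.138,0,0,0,0],[0,-0.0025,0.138,0,0,0,0],[0,-0.0025,0.138,0,0,0,0],[0,-0.0025,0.138,0,0,0,0],[0,-0.0025,0.138,0,0,0,0],[0,-0.0025,0.138,0,0,0,0]],
], grip_force=70)

```text
t: 3.65
eef_pos: [0.5013, 0.1749, 0.1294]
tool_rot: [-0.0, 1.0, -0.029, 0.001]
contact_force: [-1.4, -0.4, 6.6]
gripper_width: 0.173
grasp_force: 69.9
```

Request:
servo_tool([
  [[0,0,-0.01,0,0,0,0],[0,0,-0.025,0,0,0,0],[0,0,-0.05,0,0,0,0],[0,0,-0.08,0,0,0,0],[0,0,-0.11,0,0,0,0],[0,0,-0.14,0,0,0,0],[0,0,-0.17,0,0,0,0],[0,0,-0.2,0,0,0,0],[0,0,-0.2,0,0,0,0],[0,0,-0.2,0,0,0,0],[0,0,-0.2,0,0,0,0],[0,0,-0.2,0,0,0,0]],
])

```text
t: 4.65
eef_pos: [0.5, 0.1741, 0.3272]
tool_rot: [0.001, 1.0, -0.029, -0.001]
contact_force: [-1.1, -0.1, -1.9]
gripper_width: 0.173
grasp_force: 69.3
```

```bash
python3 - <<'E'
from h import *
from station import bot
import cv2
o=bot.get_obs();print(o["eef_pos"],o["contact_force"],o["gripper_width"])
ims=[]
E_=o["eef_pos"]; T=TR(o)
# assumed in-tool geometry: grasp point & axis
gp=T.apply([0,0,-.0187])+E_; ax=T.apply(np.array([1,0,1])/2**.5)
for n in("side","wrist"):
    c=bot.read_camera(n);np.savez(f"pics/{n}2.npz",**c)
    im=c["img"][:,:,::-1].copy()
    pp=proj(c,np.array([gp-.035*ax,gp,gp+.043*ax,gp+.163*ax]));print(n,pp.round(1).tolist())
    m=pp.mean(0).astype(int);x0=int(np.clip(m[0]-80,0,352));y0=int(np.clip(m[1]-90,0,204));print(x0,y0)
    z=cv2.resize(im[y0:y0+180,x0:x0+160],None,fx=2.5,fy=2.5,interpolation=cv2.INTER_CUBIC)
    for p in (pp-[x0,y0])*2.5:cv2.circle(z,tuple(int(v) for v in p),2,(0,255,0),-1)
    ims.append(z)
cv2.imwrite("pics/grip2.png",np.hstack(ims))
E
```

```text
[0.49995364 0.17410595 0.32719539] [-1.10457462 -0.06781245 -1.85933208] 0.17320613594371606
side [[164.2, 33.6], [178.7, 44.5], [195.7, 57.2], [238.8, 89.6]]
114 0
wrist [[259.9, 354.4], [259.8, 268.1], [259.6, 187.1], [259.4, 42.9]]
179 123
```

View pics/grip2.png

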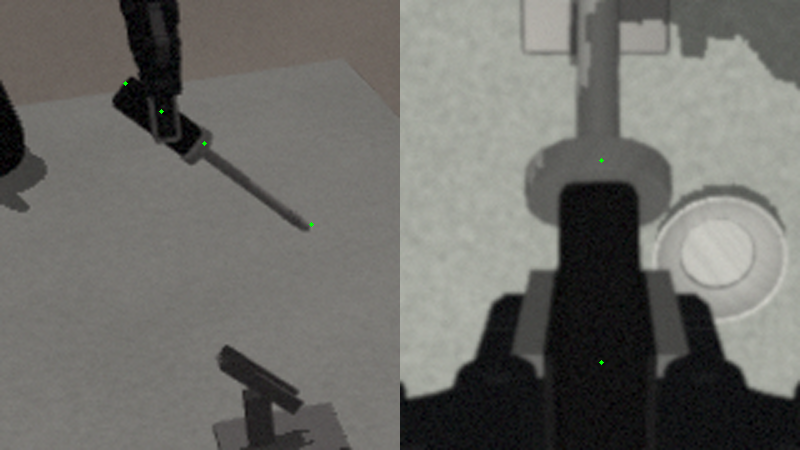

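```bash
python3 - <<'E'
from h import *
import cv2
c=np.load("pics/side2.npz");g=cv2.cvtColor(c["img"],cv2.COLOR_RGB2GRAY).astype(int)
for x in range(202,241,2):
    col=g[50:100,x];m=np.where(col<np.median(col)-22)[0]+50;print(x,m.min() if len(m) else None,m.max() if len(m) else None,end="; ")
c=np.load("pics/wrist2.npz");g=cv2.cvtColor(c["img"],cv2.COLOR_RGB2GRAY).astype(int)
print()
for y in range(5,190,10):print(y,g[y,235:285:2].tolist())
E
```

```text
202 63 68; 204 64 69; 206 66 71; 208 67 72; 210 69 74; 212 70 75; 214 72 77; 216 74 78; 218 75 80; 220 77 81; 222 78 83; 224 80 84; 226 81 86; 228 83 87; 230 84 89; 232 85 90; 234 87 91; 236 89 92; 238 None None; 240 None None; 
5 [158, 160, 162, 162, 165, 168, 164, 165, 166, 163, 158, 153, 158, 161, 165, 168, 167, 159, 161, 161, 162, 165, 164, 163, 164]
15 [164, 162, 167, 166, 161, 157, 163, 159, 163, 162, 161, 161, 164, 165, 158, 161, 166, 162, 158, 158, 165, 160, 160, 159, 164]
25 [162, 163, 168, 166, 162, 162, 158, 159, 165, 163, 161, 163, 165, 163, 165, 165, 164, 160, 159, 162, 163, 165, 158, 160, 164]
35 [159, 165, 165, 160, 156, 160, 165, 165, 161, 156, 156, 158, 162, 163, 160, 163, 161, 163, 163, 164, 160, 164, 163, 164, 163]
45 [160, 162, 165, 169, 169, 170, 162, 163, 167, 168, 163, 159, 158, 158, 160, 166, 164, 162, 158, 159, 160, 165, 165, 162, 163]
55 [163, 157, 160, 165, 165, 163, 159, 156, 122, 128, 133, 134, 127, 119, 113, 159, 167, 162, 158, 157, 162, 166, 168, 161, 109]
65 [152, 154, 152, 152, 151, 153, 152, 145, 103, 125, 121, 114, 119, 119, 95, 137, 152, 151, 149, 
[... 789 characters left out ...]
 171, 172, 161, 85, 73, 121, 102, 91, 98, 94, 93, 86, 75, 144, 158, 156, 157, 157, 155, 152, 150, 152]
145 [156, 148, 152, 159, 156, 155, 102, 92, 124, 136, 112, 98, 95, 91, 85, 82, 138, 158, 160, 157, 152, 153, 154, 152, 152]
155 [164, 170, 165, 164, 166, 165, 166, 140, 125, 128, 93, 94, 94, 91, 86, 86, 146, 165, 163, 172, 168, 167, 166, 165, 162]
165 [169, 166, 166, 169, 169, 171, 168, 129, 85, 88, 92, 93, 98, 92, 86, 82, 151, 167, 164, 161, 168, 165, 163, 169, 169]
175 [160, 159, 169, 172, 168, 164, 164, 126, 90, 86, 91, 96, 92, 92, 89, 81, 145, 167, 163, 161, 167, 168, 167, 166, 168]
185 [120, 91, 87, 89, 97, 95, 98, 95, 96, 93, 96, 94, 96, 98, 93, 96, 91, 93, 94, 93, 88, 87, 86, 84, 99]
```

```bash
cat >> h.py <<'E'
B0=np.c_[np.array([1,0,1])/2**.5,[0,-1.,0],np.array([1,0,-1])/2**.5] # gauge axes in tool
def gauge_in_tool(v): # v: a,b,c (offset of grip pt in gauge axes), pitch, yaw -> (origin pos, R) in tool
    Rg=R.from_matrix(B0)*R.from_euler("zy",[v[4],v[3]])
    return np.array([0,0,-.0187])+B0@v[:3]+Rg.apply([.043,0,0]),Rg
E
python3 - <<'E'
from h import *
s=np.load("pics/side2.npz");w=np.load("pics/wrist2.npz")
T=R.from_quat([1,-.029,-.001,.001]);E_=np.array([.49995,.1741,.3272])
xs=np.array([202,206,210,216,222,226,230,234]);ys=np.array([65.5,68.5,71.5,76,80.5,83.5,86.5,89])
def f(v):
    o,Rg=gauge_in_tool(v);P=lambda x:T.apply(o+Rg.apply([[x,0,0]]))+E_
    L=proj(s,np.vstack([P(0),P(.12)]));y=np.interp(xs,L[:,0],L[:,1])
    W=proj(w,np.vstack([P(.01),P(.09),P(.12)]));wx=np.interp([-175,-75],-W[:,1],W[:,0])
    return np.r_[y-ys,(L[1,0]-237.3),wx-[258,257.4],(W[2,1]-50), np.array([v[0]/.004,v[3]/.03])]
r=least_squares(f,np.zeros(5));print(r.x.round(4),f(r.x).round(2))
E
```

```text
[ 0.0005  0.0006 -0.0062 -0.0003  0.0071] [ 0.07  0.03  0.   -0.04 -0.09 -0.12 -0.15  0.32 -0.33 -0.01  0.03 -0.09
  0.12 -0.01]
```

```bash
cat >> h.py <<'E'
V=np.array([0,.0006,-.006,0,.007])
def pose_for(tip,pitch,yaw,v=V):
    "tool pose that puts the gauge tip at tip, rod pointing pitch deg below horizontal, heading yaw"
    o,Rg=gauge_in_tool(v);Rw=R.from_euler("zy",[yaw,np.radians(pitch)]);T=Rw*Rg.inv()
    return np.array(tip)-T.apply(o+Rg.apply([.12,0,0])),T
def tip_now(ob,v=V):
    o,Rg=gauge_in_tool(v);T=TR(ob);a=(T*Rg).apply([1,0,0]);return T.apply(o+Rg.apply([.12,0,0]))+ob["eef_pos"],a
DISH=np.array([.5993,-.2895,.016])
E
python3 - <<'E'
from h import *
from station import bot
o=bot.get_obs();print(tip_now(o))
p,T=pose_for(DISH+[0,0,.16],65,.012);print(p);rel(o,p,T)
E
```

```text
(array([0.61082167, 0.1695324 , 0.22615556]), array([ 0.70446281, -0.0341745 , -0.70891766]))
[ 0.52946145 -0.29198983  0.30867842]
[0.056, 0.4638, 0.0189] [-0.06, -3.97, -0.69]
```

Request:
servo_tool([
  [[0.056,0.464,0.0,0,-4,-0.7,0],[0.056,0.464,0.0,0,-4,-0.7,0],[0.056,0.464,0.0,0,-4,-0.7,0],[0.056,0.464,0.0,0,-4,-0.7,0],[0.056,0.464,0.0,0,-4,-0.7,0],[0.056,0.464,0.0,0,-4,-0.7,0],[0.056,0.464,0.0,0,-4,-0.7,0],[0.056,0.464,0.0,0,-4,-0.7,0],[0.056,0.464,0.0,0,-4,-0.7,0],[0.056,0.464,0.0,0,-4,-0.7,0],[0.056,0.464,0.0,0,-4,-0.7,0],[0.056,0.464,0.0,0,-4,-0.7,0],[0.056,0.464,0.0,0,-4,-0.7,0],[0.056,0.464,0.0,0,-4,-0.7,0],[0.056,0.464,0.0,0,-4,-0.7,0],[0.056,0.464,0.0,0,-4,-0.7,0],[0.056,0.464,0.0,0,-4,-0.7,0],[0.056,0.464,0.0,0,-4,-0.7,0]],
])

```text
t: 6.25
eef_pos: [0.5304, -0.2908, 0.3288]
tool_rot: [-0.005, 0.985, 0.003, -0.173]
contact_force: [-0.0, -0.1, -1.1]
gripper_width: 0.175
grasp_force: 69.3
```

```bash
python3 - <<'E'
from h import *
from station import bot
o=bot.get_obs();print(tip_now(o),o["contact_force"],o["gripper_width"],o["t"])
T=TR(o);t=tip_now(o)[0]
f=lambda d:(T.inv().apply(np.atleast_2d(np.array(d))+DISH-t)).round(4).tolist()
print(f([0,0,.06]),f([0,0,.03]),f([0,0,.005]))
# circle rel to centre
th=np.arange(0,13)*np.pi/6
print(T.inv().apply(np.c_[.034*np.cos(th),.034*np.sin(th),0*th]).round(3).tolist())
# measure tip in side & top
E
```

```text
(array([ 0.60028479, -0.2872981 ,  0.19619898]), array([ 0.42292999,  0.01847824, -0.90597394])) [-0.01909855 -0.14401106 -1.07935461] 0.17456654965024104 6.25
[[0.0401, 0.0035, 0.1133]] [[0.0504, 0.0038, 0.1415]] [[0.0589, 0.0041, 0.165]]
[[0.032, 0.0, -0.012], [0.028, -0.017, -0.01], [0.016, -0.029, -0.006], [0.0, -0.034, 0.0], [-0.016, -0.03, 0.006], [-0.028, -0.017, 0.01], [-0.032, -0.0, 0.012], [-0.028, 0.017, 0.01], [-0.016, 0.029, 0.006], [-0.0, 0.034, -0.0], [0.016, 0.03, -0.006], [0.028, 0.017, -0.01], [0.032, 0.0, -0.012]]
```

Request:
servo_tool([
  [[0.02,0.002,0.04,0,0,0,0],[0.03,0.003,0.08,0,0,0,0],[0.04,0.004,0.113,0,0,0,0],[0.05,0.004,0.14,0,0,0,0],[0.055,0.004,0.155,0,0,0,0],[0.058,0.004,0.162,0,0,0,0],[0.058,0.004,0.162,0,0,0,0],[0.058,0.004,0.162,0,0,0,0],[0.058,0.004,0.162,0,0,0,0]],
])

```text
t: 7.0
eef_pos: [0.5304, -0.2943, 0.1583]
tool_rot: [-0.004, 0.985, 0.002, -0.172]
contact_force: [-0.1, 0.2, -0.6]
gripper_width: 0.174
grasp_force: 69.3
```

```bash
python3 - <<'E'
from h import *
from station import bot
import cv2
o=bot.get_obs();t=tip_now(o)[0];print(t-DISH,o["contact_force"])
c=bot.read_camera("side");np.savez("pics/side3.npz",**c)
p=proj(c,np.array([t,DISH]));print(p)
im=c["img"][250:370,240:390,::-1];z=cv2.resize(im,None,fx=4,fy=4,interpolation=cv2.INTER_CUBIC)
for q in (p-[240,250])*4:cv2.circle(z,tuple(int(v) for v in q),2,(0,255,0),-1)
cv2.imwrite("pics/side3.png",z)
E
```

```text
[ 0.00135588 -0.00160398  0.0098541 ] [-0.14085444  0.17521611 -0.59844231]
[[315.91844266 314.36032682]
 [314.5676629  317.4531139 ]]
```

View pics/side3.png

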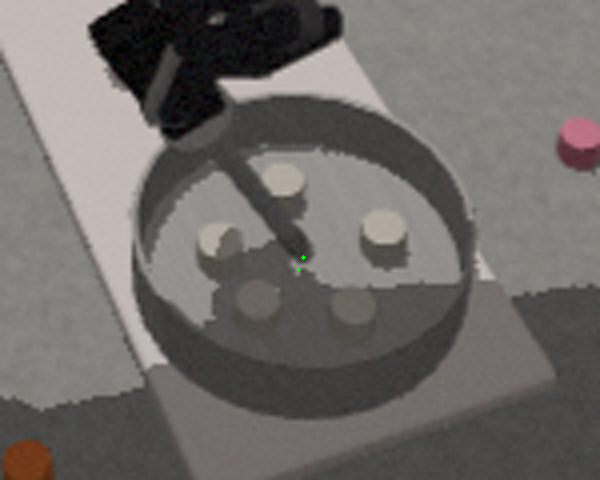

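```bash
python3 - <<'E'
from h import *
from station import bot
T=TR(bot.get_obs())
def c(a,z=-.004,r=.034):a=np.radians(a);return np.array([r*np.cos(a),r*np.sin(a),z])
off=np.array([-.001,.0015,0])
A=[T.inv().apply(c(45,r=r)+off) for r in(.006,.014,.022,.028,.034)]+[T.inv().apply(c(45+12*k)+off) for k in range(1,16)]
e=A[-1];Bb=[T.inv().apply(c(225+12*k)+off)-e for k in range(1,21)]
print(np.round(A,3).tolist());print(np.round(Bb,3).tolist())
E
```

```text
[[0.004, -0.006, 0.003], [0.01, -0.011, 0.001], [0.015, -0.017, -0.001], [0.019, -0.021, -0.002], [0.023, -0.025, -0.004], [0.018, -0.03, -0.002], [0.012, -0.033, 0.0], [0.006, -0.035, 0.003], [-0.001, -0.035, 0.005], [-0.008, -0.034, 0.007], [-0.014, -0.032, 0.01], [-0.02, -0.028, 0.012], [-0.024, -0.023, 0.013], [-0.028, -0.017, 0.015], [-0.03, -0.01, 0.015], [-0.032, -0.003, 0.016], [-0.031, 0.004, 0.015], [-0.03, 0.011, 0.015], [-0.027, 0.017, 0.014], [-0.022, 0.023, 0.012]]
[[0.005, 0.004, -0.002], [0.011, 0.008, -0.004], [0.018, 0.01, -0.006], [0.024, 0.01, -0.009], [0.031, 0.009, -0.011], [0.037, 0.006, -0.013], [0.043, 0.002, -0.015], [0.047, -0.003, -0.017], [0.051, -0.008, -0.018], [0.054, -0.015, -0.019], [0.055, -0.022, -0.019], [0.054, -0.029, -0.019], [0.053, -0.036, -0.019], [0.05, -0.042, -0.017], [0.046, -0.048, -0.016], [0.04, -0.052, -0.014], [0.034, -0.056, -0.012], [0.028, -0.058, -0.009], [0.021, -0.058, -0.007], [0.015, -0.057, -0.005]]
```

Request:
servo_tool([
  [[0.004,-0.006,0.003,0,0,0,0],[0.01,-0.011,0.001,0,0,0,0],[0.015,-0.017,-0.001,0,0,0,0],[0.019,-0.021,-0.002,0,0,0,0],[0.023,-0.025,-0.004,0,0,0,0],[0.018,-0.03,-0.002,0,0,0,0],[0.012,-0.033,0.0,0,0,0,0],[0.006,-0.035,0.003,0,0,0,0],[-0.001,-0.035,0.005,0,0,0,0],[-0.008,-0.034,0.007,0,0,0,0],[-0.014,-0.032,0.01,0,0,0,0],[-0.02,-0.028,0.012,0,0,0,0],[-0.024,-0.023,0.013,0,0,0,0],[-0.028,-0.017,0.015,0,0,0,0],[-0.03,-0.01,0.015,0,0,0,0],[-0.032,-0.003,0.016,0,0,0,0],[-0.031,0.004,0.015,0,0,0,0],[-0.03,0.011,0.015,0,0,0,0],[-0.027,0.017,0.014,0,0,0,0],[-0.022,0.023,0.012,0,0,0,0]],
])

```text
t: 8.72
eef_pos: [0.5046, -0.3179, 0.1524]
tool_rot: [-0.005, 0.985, 0.002, -0.174]
contact_force: [0.6, -0.3, -1.4]
gripper_width: 0.18
grasp_force: 69.2
```

Request:
servo_tool([
  [[0.005,0.004,-0.002,0,0,0,0],[0.011,0.008,-0.004,0,0,0,0],[0.018,0.01,-0.006,0,0,0,0],[0.024,0.01,-0.009,0,0,0,0],[0.031,0.009,-0.011,0,0,0,0],[0.037,0.006,-0.013,0,0,0,0],[0.043,0.002,-0.015,0,0,0,0],[0.047,-0.003,-0.017,0,0,0,0],[0.051,-0.008,-0.018,0,0,0,0],[0.054,-0.015,-0.019,0,0,0,0],[0.055,-0.022,-0.019,0,0,0,0],[0.054,-0.029,-0.019,0,0,0,0],[0.053,-0.036,-0.019,0,0,0,0],[0.05,-0.042,-0.017,0,0,0,0],[0.046,-0.048,-0.016,0,0,0,0],[0.04,-0.052,-0.014,0,0,0,0],[0.034,-0.056,-0.012,0,0,0,0],[0.028,-0.058,-0.009,0,0,0,0],[0.021,-0.058,-0.007,0,0,0,0],[0.015,-0.057,-0.005,0,0,0,0]],
])

```text
t: 10.38
eef_pos: [0.5192, -0.2601, 0.1529]
tool_rot: [-0.005, 0.985, 0.002, -0.174]
contact_force: [-0.3, 0.7, -1.6]
gripper_width: 0.179
grasp_force: 69.3
```

```bash
python3 - <<'E'
from h import *
from station import bot
import cv2
o=bot.get_obs();print(tip_now(o)[0]-DISH,o["contact_force"],o["t"],o["gripper_width"])
c=bot.read_camera("side")
a=np.load("pics/side3.npz")["img"][260:360,260:370,::-1];b=c["img"][260:360,260:370,::-1]
t=bot.read_camera("top")["img"][165:235,300:385,::-1]
t=cv2.resize(t,(250,206),interpolation=cv2.INTER_CUBIC)
f=lambda i:cv2.resize(i,None,fx=2.5,fy=2.5,interpolation=cv2.INTER_CUBIC)
t=cv2.copyMakeBorder(t,0,44,0,0,cv2.BORDER_CONSTANT)
cv2.imwrite("pics/stir.png",np.hstack([f(a),f(b),t]))
E
```

```text
[-0.01031713  0.03264683  0.00419631] [-0.32775489  0.68964676 -1.61361535] 10.3833 0.17900152320512483
```

View pics/stir.png

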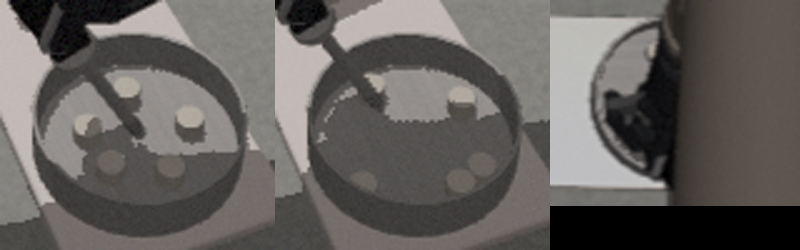

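```bash
python3 - <<'E'
from h import *
from scipy.spatial.distance import cdist
c=C["side"]
def w(p):
    d=c["pose"][:3,:3]@np.linalg.inv(c["K"])@np.r_[p,1];k=(.032-c["pose"][2,3])/d[2];return (c["pose"][:3,3]+k*d)[:2]-DISH[:2]
f=lambda L:np.array([w(np.array(p)/2.5+260) for p in L])
A=f([(126,86),(190,116),(88,122),(110,157),(170,161)]);B=f([(100,79),(186,97),(208,157),(186,175),(87,177)])
print((A*1e3).round().tolist(),(B*1e3).round().tolist());print((cdist(A,B)*1e3).round())
E
```

```text
[[8.0, 37.0], [39.0, -2.0], [-29.0, 17.0], [-27.0, -15.0], [10.0, -32.0]] [[-7.0, 50.0], [43.0, 14.0], [35.0, -38.0], [15.0, -45.0], [-47.0, -24.0]]
[[19. 43. 80. 83. 82.]
 [69. 17. 35. 49. 88.]
 [39. 73. 84. 77. 45.]
 [67. 75. 65. 52. 23.]
 [83. 56. 26. 15. 57.]]
```

```bash
python3 - <<'E'
from h import *
from station import bot
o=bot.get_obs();T=TR(o);t=tip_now(o)[0]-DISH
def c(a,r=.042):a=np.radians(a);return np.array([r*np.cos(a),r*np.sin(a),.005])-t
P=[T.inv().apply(c(110+10*k,r=min(.042,.034+.002*k))) for k in range(0,40)]
A=np.array(P[:20]);B=np.array(P[20:])-P[19]
print(A.round(3).tolist());print(B.round(3).tolist())
E
```

```text
[[-0.001, -0.001, -0.0], [-0.007, 0.0, 0.002], [-0.013, 0.002, 0.004], [-0.019, 0.006, 0.006], [-0.024, 0.01, 0.008], [-0.027, 0.017, 0.009], [-0.029, 0.024, 0.01], [-0.03, 0.031, 0.01], [-0.029, 0.039, 0.009], [-0.027, 0.046, 0.009], [-0.024, 0.052, 0.008], [-0.021, 0.058, 0.006], [-0.016, 0.064, 0.004], [-0.01, 0.068, 0.002], [-0.004, 0.071, -0.0], [0.003, 0.073, -0.003], [0.01, 0.073, -0.005], [0.017, 0.073, -0.008], [0.023, 0.071, -0.01], [0.029, 0.068, -0.012]]
[[0.006, -0.004, -0.002], [0.011, -0.009, -0.004], [0.015, -0.015, -0.005], [0.017, -0.022, -0.006], [0.019, -0.029, -0.007], [0.02, -0.036, -0.007], [0.019, -0.044, -0.007], [0.018, -0.051, -0.006], [0.015, -0.057, -0.005], [0.011, -0.063, -0.003], [0.006, -0.069, -0.001], [0.0, -0.073, 0.001], [-0.006, -0.076, 0.003], [-0.013, -0.078, 0.005], [-0.019, -0.078, 0.008], [-0.026, -0.078, 0.01], [-0.033, -0.076, 0.013], [-0.039, -0.073, 0.015], [-0.045, -0.069, 0.017], [-0.05, -0.063, 0.019]]
```

Request:
servo_tool([
  [[-0.001,-0.001,0,0,0,0,0],[-0.007,0.0,0.002,0,0,0,0],[-0.013,0.002,0.004,0,0,0,0],[-0.019,0.006,0.006,0,0,0,0],[-0.024,0.01,0.008,0,0,0,0],[-0.027,0.017,0.009,0,0,0,0],[-0.029,0.024,0.01,0,0,0,0],[-0.03,0.031,0.01,0,0,0,0],[-0.029,0.039,0.009,0,0,0,0],[-0.027,0.046,0.009,0,0,0,0],[-0.024,0.052,0.008,0,0,0,0],[-0.021,0.058,0.006,0,0,0,0],[-0.016,0.064,0.004,0,0,0,0],[-0.01,0.068,0.002,0,0,0,0],[-0.004,0.071,0,0,0,0,0],[0.003,0.073,-0.003,0,0,0,0],[0.01,0.073,-0.005,0,0,0,0],[0.017,0.073,-0.008,0,0,0,0],[0.023,0.071,-0.01,0,0,0,0],[0.029,0.068,-0.012,0,0,0,0]],
])

```text
t: 12.15
eef_pos: [0.5524, -0.3275, 0.1532]
tool_rot: [-0.005, 0.985, 0.002, -0.174]
contact_force: [0.4, -0.1, -1.5]
gripper_width: 0.176
grasp_force: 69.3
```

Request:
servo_tool([
  [[0.006,-0.004,-0.002,0,0,0,0],[0.011,-0.009,-0.004,0,0,0,0],[0.015,-0.015,-0.005,0,0,0,0],[0.017,-0.022,-0.006,0,0,0,0],[0.019,-0.029,-0.007,0,0,0,0],[0.02,-0.036,-0.007,0,0,0,0],[0.019,-0.044,-0.007,0,0,0,0],[0.018,-0.051,-0.006,0,0,0,0],[0.015,-0.057,-0.005,0,0,0,0],[0.011,-0.063,-0.003,0,0,0,0],[0.006,-0.069,-0.001,0,0,0,0],[0.0,-0.073,0.001,0,0,0,0],[-0.006,-0.076,0.003,0,0,0,0],[-0.013,-0.078,0.005,0,0,0,0]],
])

```text
t: 13.32
eef_pos: [0.5368, -0.2496, 0.154]
tool_rot: [-0.005, 0.985, 0.002, -0.174]
contact_force: [-0.4, -0.1, -0.3]
gripper_width: 0.175
grasp_force: 69.4
```

```bash
python3 - <<'E'
from h import *
from station import bot
o=bot.get_obs();t,a=tip_now(o);print(t-DISH,a,o["contact_force"],o["t"],o["gripper_width"])
T=TR(o);d=np.array([.585,-.27,0])
print(T.inv().apply(DISH+[0,.015,.006]-t).round(3),T.inv().apply(DISH+[0,.015,.2]-t).round(3))
M=np.array([.5591,-.135,.12]);u=np.array([-np.cos(.0122),-np.sin(.0122),1])/2**.5
p,Tn=pose_for(M+u*.08,45,.0122);rel(o,p,Tn)
E
```

```text
[0.00738533 0.04319967 0.00537276] [ 0.42271627  0.01761904 -0.90609079] [-0.36699683 -0.0587332  -0.31897993] 13.3167 0.1751462559562958
[-0.007  0.028  0.002] [-0.074  0.026 -0.181]
[-0.178, -0.1131, -0.0652] [-0.08, 4.0, 0.0]
```

Request:
servo_tool([
  [[-0.004,0.015,0.001,0,0,0,0],[-0.007,0.028,0.002,0,0,0,0],[-0.018,0.028,-0.027,0,0,0,0],[-0.03,0.027,-0.06,0,0,0,0],[-0.045,0.027,-0.1,0,0,0,0],[-0.06,0.026,-0.14,0,0,0,0],[-0.074,0.026,-0.18,0,0,0,0],[-0.178,-0.113,-0.1,0,4,0,0],[-0.178,-0.113,-0.1,0,4,0,0],[-0.178,-0.113,-0.1,0,4,0,0],[-0.178,-0.113,-0.1,0,4,0,0],[-0.178,-0.113,-0.1,0,4,0,0],[-0.178,-0.113,-0.065,0,4,0,0],[-0.178,-0.113,-0.065,0,4,0,0],[-0.178,-0.113,-0.065,0,4,0,0],[-0.178,-0.113,-0.065,0,4,0,0],[-0.178,-0.113,-0.065,0,4,0,0],[-0.178,-0.113,-0.065,0,4,0,0]],
])

```text
t: 14.82
eef_pos: [0.394, -0.1394, 0.2782]
tool_rot: [-0.005, 1.0, 0.001, 0.001]
contact_force: [-1.0, -1.2, -0.7]
gripper_width: 0.177
grasp_force: 69.1
```

```bash
cat > look.py <<'E'
from h import *
from station import bot
import cv2,sys
def look(name,M=np.array([.5591,-.135,.12])):
    o=bot.get_obs();t,a=tip_now(o);print("t",o["t"],"eef",o["eef_pos"].round(4),"tip",t.round(4),a.round(3),o["contact_force"].round(1))
    u=np.array([-np.cos(.0122),-np.sin(.0122),1])/2**.5
    ims=[]
    for n in("side","wrist"):
        c=bot.read_camera(n);np.savez(f"pics/{n}_{name}.npz",**c)
        P=proj(c,np.array([t,t-.1*a,M,M-u*.1]));print(n,P.round(1).tolist())
        m=P[[0,2]].mean(0).astype(int);x0=int(np.clip(m[0]-50,0,412));y0=int(np.clip(m[1]-60,0,264));print(x0,y0)
        z=cv2.resize(c["img"][y0:y0+120,x0:x0+100,::-1],None,fx=4,fy=4,interpolation=cv2.INTER_CUBIC)
        for q in (P-[x0,y0])*4:cv2.circle(z,tuple(int(v) for v in q),2,(0,255,0),-1)
        ims.append(z)
    cv2.imwrite(f"pics/{name}.png",np.hstack(ims))
look(sys.argv[1])
E
python3 look.py ins
```

```text
t 14.8167 eef [ 0.394  -0.1394  0.2782] tip [ 0.5052 -0.1364  0.1777] [ 0.709  0.015 -0.705] [-1.  -1.2 -0.7]
side [[231.6, 205.2], [186.2, 181.9], [261.9, 222.3], [297.1, 240.5]]
196 153
wrist [[257.2, 49.7], [258.0, 161.7], [256.7, -5.9], [257.0, -59.7]]
206 0
```

View pics/ins.png

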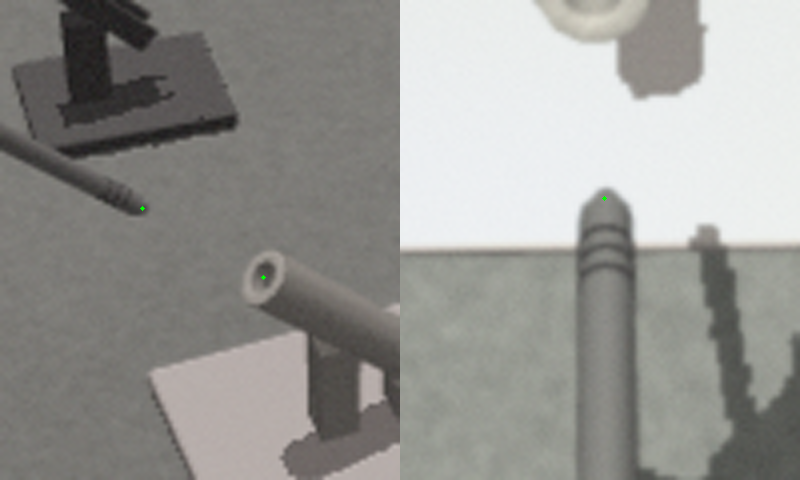

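Request:
servo_tool([
  [[0.01,-0.005,0.011,0,0,0.1,0],[0.02,-0.005,0.022,0,0,0.1,0],[0.03,-0.005,0.033,0,0,0.1,0],[0.037,-0.005,0.041,0,0,0.1,0],[0.04,-0.005,0.044,0,0,0.1,0],[0.04,-0.005,0.044,0,0,0.1,0],[0.04,-0.005,0.044,0,0,0.1,0],[0.04,-0.005,0.044,0,0,0.1,0]],
])

```text
t: 15.58
eef_pos: [0.4322, -0.1332, 0.2336]
tool_rot: [-0.005, 1.0, -0.003, 0.0]
contact_force: [-0.5, 0.3, -0.9]
gripper_width: 0.174
grasp_force: 69.3
```

```bash
sed -i 's/-.135,.12\])/-.1327,.12])/' look.py; python3 look.py ins2
```

```text
t 15.5833 eef [ 0.4322 -0.1332  0.2336] tip [ 0.5433 -0.1312  0.1329] [ 0.708  0.01  -0.707] [-0.5  0.3 -0.9]
side [[252.7, 217.7], [211.1, 196.2], [261.5, 221.5], [296.6, 239.7]]
207 159
wrist [[256.9, 50.4], [257.6, 162.2], [258.9, 30.8], [258.3, -35.6]]
207 0
```

View pics/ins2.png

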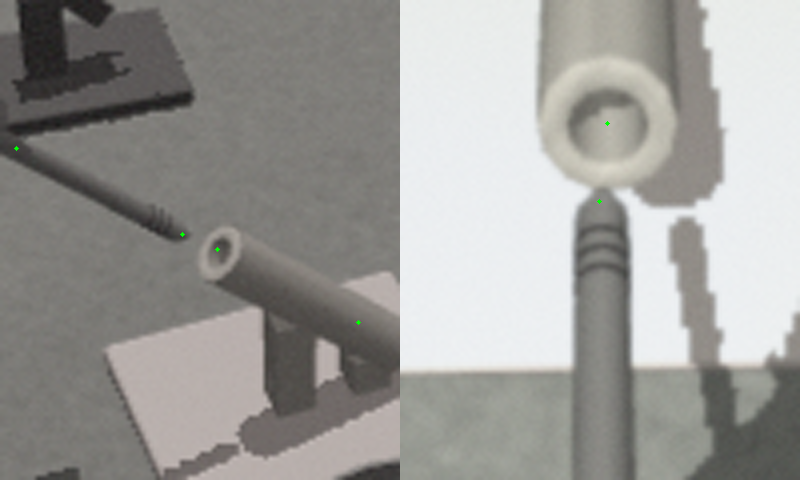

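Wrist view: tip at (602,190), mouth centre at (608,122), about 1 mm of sideways correction needed. In the side view the rod line passes through the mouth centre (220,253). Inserting gently.

Request:
servo_tool([
  [[0.003,0.001,0.003,0,0,0,0],[0.006,0.001,0.006,0,0,0,0],[0.009,0.001,0.009,0,0,0,0],[0.012,0.001,0.012,0,0,0,0],[0.015,0.001,0.015,0,0,0,0],[0.018,0.001,0.018,0,0,0,0],[0.021,0.001,0.021,0,0,0,0],[0.024,0.001,0.024,0,0,0,0],[0.027,0.001,0.027,0,0,0,0],[0.03,0.001,0.03,0,0,0,0],[0.033,0.001,0.033,0,0,0,0],[0.036,0.001,0.036,0,0,0,0],[0.036,0.001,0.036,0,0,0,0],[0.036,0.001,0.036,0,0,0,0]],
])

```text
t: 16.85
eef_pos: [0.4683, -0.1338, 0.1969]
tool_rot: [-0.005, 1.0, -0.003, -0.0]
contact_force: [-0.3, 0.6, -1.4]
gripper_width: 0.176
grasp_force: 69.3
```

Request:
servo_tool([
  [[0.003,0,0.003,0,0,0,0],[0.006,0,0.006,0,0,0,0],[0.009,0,0.009,0,0,0,0],[0.012,0,0.012,0,0,0,0],[0.015,0,0.015,0,0,0,0],[0.018,0,0.018,0,0,0,0],[0.021,0,0.021,0,0,0,0],[0.024,0,0.024,0,0,0,0],[0.027,0,0.027,0,0,0,0],[0.03,0,0.03,0,0,0,0],[0.033,0,0.033,0,0,0,0],[0.036,0,0.036,0,0,0,0],[0.039,0,0.039,0,0,0,0],[0.042,0,0.042,0,0,0,0],[0.045,0,0.045,0,0,0,0],[0.048,0,0.048,0,0,0,0],[0.05,0,0.05,0,0,0,0],[0.05,0,0.05,0,0,0,0]],
])

```text
t: 18.35
eef_pos: [0.5193, -0.1336, 0.1469]
tool_rot: [-0.005, 1.0, -0.003, 0.001]
contact_force: [3.5, -0.5, -0.7]
gripper_width: 0.179
grasp_force: 69.4
```

```bash
python3 - <<'E'
from h import *
from station import bot
o=bot.get_obs();t,a=tip_now(o);M=np.array([.5591,-.1327,.12]);print(a,np.dot(t-M,a),(t-M)-a*np.dot(t-M,a),o["contact_force"],o["torque"])
E
```

```text
[ 0.70813523  0.01017538 -0.70600351] 0.10260135576610438 [-0.00133091  0.00016779 -0.00133251] [ 3.52515299 -0.54918255 -0.72026271] [-0.0245106  -0.97941921 -0.02183876]
```

Request:
servo_tool([
  [[0.002,0,0.001,0,0,0,0],[0.004,0,0.002,0,0,0,0],[0.005,0,0.003,0,0,0,0],[0.006,0,0.004,0,0,0,0],[0.007,0,0.005,0,0,0,0],[0.008,0,0.006,0,0,0,0],[0.009,0,0.007,0,0,0,0],[0.0095,0,0.0075,0,0,0,0],[0.0095,0,0.0075,0,0,0,0]],
])

```text
t: 19.1
eef_pos: [0.5278, -0.1336, 0.1394]
tool_rot: [-0.005, 1.0, -0.003, -0.0]
contact_force: [0.0, 0.2, -0.3]
gripper_width: 0.173
grasp_force: 69.5
```

Request:
servo_tool([
  [[0.0005,0,0.0005,0,0,0,0],[0.001,0,0.001,0,0,0,0],[0.0015,0,0.0015,0,0,0,0],[0.002,0,0.002,0,0,0,0],[0.0025,0,0.0025,0,0,0,0],[0.003,0,0.003,0,0,0,0],[0.003,0,0.003,0,0,0,0]],
])

```text
t: 19.68
eef_pos: [0.5308, -0.1336, 0.1365]
tool_rot: [-0.005, 1.0, -0.003, 0.0]
contact_force: [1.1, 0.3, -0.8]
gripper_width: 0.175
grasp_force: 69.5
```

```bash
python3 - <<'E'
from h import *
from station import bot
o=bot.get_obs();t,a=tip_now(o);M=np.array([.5591,-.1327,.12]);print(np.dot(t-M,a),o["contact_force"],o["torque"],o["eef_pos"])
E
```

```text
0.11812690725450507 [ 1.09122121  0.32518992 -0.79656702] [-0.0340587  -0.22942391 -0.03662442] [ 0.53082859 -0.1336019   0.13648274]
```

Request:
servo_tool([
  [[0.0005,0,0.0005,0,0,0,0],[0.001,0,0.001,0,0,0,0],[0.0015,0,0.0015,0,0,0,0],[0.0015,0,0.0015,0,0,0,0]],
])

```text
t: 20.02
eef_pos: [0.5323, -0.1336, 0.1351]
tool_rot: [-0.005, 1.0, -0.003, 0.0]
contact_force: [-0.5, 0.4, -0.5]
gripper_width: 0.175
grasp_force: 69.7
```

Request:
servo_tool([
  [[0.0005,0,0.0005,0,0,0,0],[0.001,0,0.001,0,0,0,0],[0.0015,0,0.0015,0,0,0,0],[0.0015,0,0.0015,0,0,0,0]],
])

```text
t: 20.35
eef_pos: [0.5323, -0.1336, 0.135]
tool_rot: [-0.005, 1.0, -0.003, -0.001]
contact_force: [-11.0, 1.0, 18.9]
gripper_width: 0.177
grasp_force: 72.2
```

Stopped: about 21 N along the axis with no further travel, at 120 mm depth. Easing off to light contact and pausing.

Request:
servo_tool([
  [[-0.0008,0,-0.0008,0,0,0,0],[-0.0008,0,-0.0008,0,0,0,0],[-0.0008,0,-0.0008,0,0,0,0],[-0.0008,0,-0.0008,0,0,0,0],[-0.0008,0,-0.0008,0,0,0,0],[-0.0008,0,-0.0008,0,0,0,0],[-0.0008,0,-0.0008,0,0,0,0],[-0.0008,0,-0.0008,0,0,0,0],[-0.0008,0,-0.0008,0,0,0,0],[-0.0008,0,-0.0008,0,0,0,0],[-0.0008,0,-0.0008,0,0,0,0],[-0.0008,0,-0.0008,0,0,0,0],[-0.0008,0,-0.0008,0,0,0,0],[-0.0008,0,-0.0008,0,0,0,0],[-0.0008,0,-0.0008,0,0,0,0],[-0.0008,0,-0.0008,0,0,0,0]],
])

```text
t: 21.68
eef_pos: [0.5323, -0.1336, 0.1351]
tool_rot: [-0.005, 1.0, -0.003, -0.001]
contact_force: [-4.3, 0.5, 9.7]
gripper_width: 0.179
grasp_force: 70.6
```

```bash
python3 - <<'E'
from h import *
from station import bot
import cv2
o=bot.get_obs();t,a=tip_now(o);print(a,o["contact_force"],o["eef_pos"])
# verify collar at mouth in the wrist image: gray profile across expected collar
c=bot.read_camera("wrist");M=np.array([.5591,-.1327,.12]);print(proj(c,np.array([M,t-.12*a])))
E
```

```text
[ 0.70632468  0.00969852 -0.70782158] [-4.27679778  0.52236554  9.7492049 ] [ 0.53234811 -0.1336423   0.13505691]
[[257.68929816 191.83266971]
 [257.80623605 192.42000573]]
```

Collar seated, paused over 1 s under light contact. Drawing out along the axis (≥150 mm).

Request:
servo_tool([
  [[-0.003,0,-0.003,0,0,0,0],[-0.007,0,-0.007,0,0,0,0],[-0.012,0,-0.012,0,0,0,0],[-0.017,0,-0.017,0,0,0,0],[-0.022,0,-0.022,0,0,0,0],[-0.027,0,-0.027,0,0,0,0],[-0.032,0,-0.032,0,0,0,0],[-0.037,0,-0.037,0,0,0,0],[-0.042,0,-0.042,0,0,0,0],[-0.047,0,-0.047,0,0,0,0],[-0.052,0,-0.052,0,0,0,0],[-0.057,0,-0.057,0,0,0,0],[-0.062,0,-0.062,0,0,0,0],[-0.067,0,-0.067,0,0,0,0],[-0.072,0,-0.072,0,0,0,0],[-0.078,0,-0.078,0,0,0,0],[-0.085,0,-0.085,0,0,0,0],[-0.093,0,-0.093,0,0,0,0],[-0.1,0,-0.1,0,0,0,0],[-0.105,0,-0.105,0,0,0,0]],
])

```text
t: 23.4
eef_pos: [0.4272, -0.1342, 0.2405]
tool_rot: [-0.005, 1.0, -0.003, 0.0]
contact_force: [-0.4, -1.4, -1.2]
gripper_width: 0.177
grasp_force: 69.3
```

```bash
python3 - <<'E'
from h import *
from station import bot
o=bot.get_obs();print(tip_now(o),o["contact_force"],o["gripper_width"])
rel(o,[.45,-.13,.34]);p,T=pose_for([.66,-.11,.255],0,.0);print(p);rel(o,p,T)
p,T=pose_for([.66,-.11,.255],0,.0);rel(o,p+[0,0,.06],T)
E
```

```text
(array([ 0.53831437, -0.13214017,  0.13981774]), array([ 0.70770725,  0.0095033 , -0.70644188])) [-0.39343382 -1.41395324 -1.19294516] 0.17695412026372145
[0.0228, -0.0053, -0.0994] [0.0, 0.0, 0.0]
[ 0.51021837 -0.11069254  0.2477771 ]
[0.0829, -0.0241, -0.007] [-0.11, 8.99, -0.04]
[0.0829, -0.0247, -0.067] [-0.11, 8.99, -0.04]
```

Request:
servo_tool([
  [[-0.02,0,-0.03,0,0,0,0],[-0.01,0,-0.06,0,1,0,0],[0.0,0,-0.09,0,2,0,0],[0.02,-0.01,-0.09,0,3,0,0],[0.04,-0.01,-0.08,0,4,0,0],[0.06,-0.02,-0.07,0,5,0,0],[0.07,-0.024,-0.06,0,6,0,0],[0.08,-0.024,-0.04,0,7,0,0],[0.083,-0.024,-0.02,0,8,0,0],[0.083,-0.024,-0.015,0,9,0,0],[0.083,-0.024,-0.015,0,9,0,0],[0.083,-0.024,-0.015,0,9,0,0],[0.083,-0.024,-0.015,0,9,0,0],[0.083,-0.024,-0.015,0,9,0,0],[0.083,-0.024,-0.015,0,9,0,0]],
])

```text
t: 24.65
eef_pos: [0.509, -0.1122, 0.2631]
tool_rot: [-0.003, 0.927, -0.002, 0.375]
contact_force: [0.1, 0.1, -1.5]
gripper_width: 0.176
grasp_force: 69.2
```

```bash
python3 - <<'E'
from h import *
from station import bot
import cv2
o=bot.get_obs();t,a=tip_now(o);print(t,a,o["contact_force"],o["gripper_width"],o["grasp_force"],o["joint_vel"].round(3) if hasattr(o["joint_vel"],"round") else o["joint_vel"])
c=bot.read_camera("side");b=c["img"].astype(int);print(proj(c,np.array([t,t-.12*a])))
g=cv2.cvtColor(c["img"],cv2.COLOR_RGB2GRAY).astype(int)
P=proj(c,np.array([t-.1*a,t-.02*a]))
for x in np.linspace(P[0,0],P[1,0]+12,9).astype(int):
    y=int(np.interp(x,P[:,0],P[:,1]));print(x,y,g[y-10:y+11,x].tolist())
# beads: bright blobs in dish, top view
tp=bot.read_camera("top");
d=proj(tp,DISH)[0];print("dish px",d)
hs=tp["img"][165:235,305:380].astype(np.uint8);gg=cv2.cvtColor(hs,cv2.COLOR_RGB2GRAY)
m=((gg>165)).astype(np.uint8);n,l,s,cc=cv2.connectedComponentsWithStats(m)
for i in range(1,n):
    if 10<s[i,4]<80:
        p=cc[i]+[305,165];q=tp["pose"][:3,:3]@np.linalg.inv(tp["K"])@np.r_[p,1];k=(.032-tp["pose"][2,3])/q[2];print(s[i,4],((tp["pose"][:3,3]+k*q)-DISH)[:2].round(3))
E
```

```text
[ 0.65885196 -0.11064526  0.26783746] [ 0.99984869  0.00603598 -0.01631462] [ 0.1132462   0.12726437 -1.48663887] 0.17645930498668158 69.24421191215515 [ 0.114  0.009 -0.119 -0.037 -0.071  0.007 -0.196]
[[310.20859341 135.26838203]
 [243.47068423 148.59146638]]
254 146 [124, 123, 125, 127, 124, 125, 124, 128, 137, 123, 102, 78, 60, 72, 125, 127, 126, 126, 124, 126, 126]
262 144 [128, 126, 125, 125, 124, 126, 126, 128, 136, 128, 112, 91, 61, 62, 99, 122, 122, 123, 124, 128, 127]
269 143 [128, 131, 129, 128, 127, 128, 126, 129, 139, 123, 103, 79, 61, 71, 125, 126, 124, 125, 121, 122, 125]
276 142 [125, 126, 127, 129, 126, 123, 126, 131, 133, 115, 95, 71, 64, 94, 125, 126, 127, 126, 124, 127, 126]
283 140 [123, 123, 124, 125, 128, 124, 127, 127, 140, 129, 109, 86, 64, 67, 118, 125, 127, 123, 123, 126, 122]
290 139 [127, 126, 127, 127, 125, 128, 129, 127, 137, 124, 102, 81, 65, 84, 125, 125, 124, 127, 125, 127, 131]
297 137 [127, 124, 125, 127, 127, 125, 122, 126, 108, 109, 82, 97, 71, 63, 97, 129, 126, 128, 127, 125, 125]
304 137 [125, 125, 127, 125, 128, 128, 128, 141, 131, 111, 88, 62, 73, 127, 128, 126, 127, 125, 126, 127, 127]
311 137 [126, 127, 127, 126, 128, 126, 125, 128, 129, 133, 129, 127, 128, 130, 125, 128, 126, 128, 131, 128, 128]
dish px [341.15546669 199.31733104]
12 [0.038 0.041]
14 [-0.014  0.05 ]
11 [-0.048 -0.034]
```

Request:
servo_tool([
  [[0,0,0,0,0.2,0,0],[0,0,0,0,0.2,0,0],[0,0,0,0,0.2,0,0],[0,0,0,0,0.2,0,0],[0,0,0,0,0.2,0,0],[0,0,0,0,0.2,0,0]],
])

```text
t: 25.25
eef_pos: [0.5102, -0.1125, 0.2693]
tool_rot: [-0.006, 0.925, -0.004, 0.381]
contact_force: [-0.4, -0.6, -1.5]
gripper_width: 0.173
grasp_force: 69.3
```

```bash
python3 - <<'E'
from h import *
from station import bot
import cv2
o=bot.get_obs();t,a=tip_now(o);print(o["t"],t,a,np.abs(o["joint_vel"]).max(),o["grasp_force"])
for n in("top","side"):
    c=bot.read_camera(n);im=c["img"].astype(np.float32)
    # beads are warm: R-B relative to the grey steel, also in shadow
    w=(im[:,:,0]-im[:,:,2])/(im.mean(2)+1);w=cv2.GaussianBlur(w,(0,0),1.2)
    x,y=proj(c,DISH)[0].astype(int);r=48 if n=="side" else 34
    for p in [(x,y)]:
        s=w[y-r:y+r,x-r:x+r];pk=(s==cv2.dilate(s,np.ones((9,9))))&(s>.06)
        for j,i in np.argwhere(pk):
            q=c["pose"][:3,:3]@np.linalg.inv(c["K"])@np.r_[x-r+i,y-r+j,1];k=(.028-c["pose"][2,3])/q[2];X=(c["pose"][:3,3]+k*q-DISH)[:2]
            if np.hypot(*X)<.075:print(n,X.round(3),round(float(s[j,i]),3),im[y-r+j,x-r+i])
E
```

```text
25.25 [ 0.65997121 -0.11138318  0.27600049] [ 0.9999873   0.00337583 -0.00374278] 0.007633389400010154 69.28267478942871
top [0.044 0.037] 0.116 [171. 162. 151.]
top [ 0.043 -0.037] 0.116 [173. 164. 154.]
top [ 0.027 -0.048] 0.116 [171. 162. 152.]
top [-0.009  0.05 ] 0.115 [173. 164. 153.]
top [-0.043 -0.037] 0.116 [172. 163. 152.]
side [0.024 0.063] 0.068 [62. 60. 57.]
side [0.036 0.029] 0.129 [74. 70. 64.]
side [0.074 0.01 ] 0.069 [66. 65. 62.]
side [-0.012  0.037] 0.123 [77. 73. 68.]
side [ 0.041 -0.037] 0.106 [168. 159. 150.]
side [-0.04 -0.03] 0.099 [166. 157. 149.]
side [ 0.002 -0.067] 0.061 [57. 54. 53.]
side [-0.024 -0.059] 0.062 [60. 58. 54.]
```

```bash
python3 -c "
from station import bot
print(bot.hand_in())"
```

```text
the job is handed in; nothing more can be done
None
```

I handed the job in at about 25 s: all five beads are still in the dish and each moved about 18 mm or more, the collar seated on the tube mouth with a pause of over 1 s, and the gripper is holding the rod level with its tip about 27 cm above the bench.

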